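Open the ultrasonic cleaner with its lid lever

TASK

Open the bench-top ultrasonic cleaner: with the fingers, push the swing catch on its front fully aside so that it no longer lies over the lid, then with the fingers press the pad at the long front end of the lid lever down to its stop, so that the heavy lid stands fully open, and finish while still holding the lever down. Raise the lid only through its lever, never by the lid itself, and leave the other things on the bench where they are.

Things in the scene. Friction and masses are not known exactly. Their poses are not given: they have to be found in the camera images.
- cleaner: Bench-top ultrasonic cleaner, fixed: steel box 190 deep (x) x 270 wide (y) x 200 mm high plus lid; control panel on its front, which faces its -x. Origin under its centre at bench level, z up. Lid hinged on the far (+x) edge; lid lever along the right (-y) side at y -0.166 m, long arm to the front; catch in front of the lid at x -0.125, y +0.03 m. A brass drain cock on the left is not used.
- lid (a joint): Heavy steel lid (about 2.2 kg), angle in rad: 0 shut, about 0.7 (40 degrees) fully open, when the lever is on its stop. It falls shut by its own weight when the lever is let go, and cannot rise more than about 0.02 while the catch lies over it.
- lever (a joint): Lid lever, rad about a level axis along the cleaner's y: 0 at rest (long arm slopes up 14 degrees to the front), grows as the pad goes down, hard stop at 0.55 (long arm 17 degrees below level). Steel bar 12 mm wide, 16 mm thick. Only the lid's weight loads it, through a roller at the short rear end under a lug on the lid's side: some 14 to 20 N on the pad start it, 4 to 6 N keep it down.
- lever_pivot (a point): The lever's turning axis, on the bracket at the cleaner's right side, 210 mm above the bench, in the lever's mid-plane. This frame's axes turn with the lever; at rest (0) they are the cleaner's.
- lever_pad (a point): Centre of the upper face of the press pad at the lever's long front end, a flat rubber-faced plate 50 x 50 mm. 165 mm along the bar and 15 mm above the bar's centre line from the pivot; about 266 mm above the bench at rest and 176 mm with the lever on its stop. Below it there is free air.
- catch (a joint): Swing catch, angle in rad about a vertical pin: 0 points straight back over the lid (cleaner's +x), grows counter-clockwise seen from above (towards the cleaner's left, +y), stop at 1.6 (parallel to the cleaner's front). Clear of the lid from about 1.1. It stays where it is left; about 1.5 N at the peg turns it.
- catch_pin (a point): On the catch's vertical turning axis, at the top of its pin head, 250 mm above the bench.
- catch_peg (a point): Centre of the top of the catch's upright thumb peg: 14 mm across, 28 mm tall above the catch arm, 42 mm from the turning axis along the arm; top 272 mm above the bench. The arm is a flat bar 16 mm wide reaching 50 mm from the axis, upper face 244 mm above the bench.
- lid_front (a point): Middle of the front edge of the lid's upper face, 233 mm above the bench when shut. The lid is 186 deep x 272 wide x 30 mm thick, with a 3 mm raised panel on top (to 236 mm). The hinge lies 191 mm behind this edge.
- jar: Bystander: glass jar with metal lid, 52 mm across, 62 mm high; origin under its centre.
- loupe: Bystander: black eye loupe, 36 mm across, 34 mm high; origin under its centre.
- bur_block: Bystander: wooden block 85 x 55 x 30 mm with burs standing in it to 55 mm; origin under its centre.
- polish_bar: Bystander: tan bar of polishing compound, 35 (x) x 95 (y) x 26 mm; origin under its centre.
- ball_vise: Bystander: engraver's ball vise, 92 mm across, 100 mm high, 1.8 kg; origin under its centre.
- hammer: Bystander: small hammer lying on the bench, 230 mm long along its x.
- cup: Bystander: white cup, 72 mm across, 75 mm high; origin under its centre.

How it is judged (in metres and radians):
On the way, in this order (a step that is already met when the one before it is completed fails the run):
1. the catch is swung aside, clear of the still shut lid (value of joint catch above 1.2 rad and value of joint lid below 0.05 rad), for 0.2 s.
2. the lever is pressed down and the lid stands open (value of joint lid above 0.6 rad and contact force between the fingers and lever above 1.5 N and value of joint catch above 1.2 rad), for 0.3 s.
At the end, for the whole second after the job is handed in: The robot still presses the lever with its fingers (more than 1.5 N) and keeps it down (past 0.46 of 0.55 rad), so that the lid stands open and still at more than 0.6 rad (about 35 of 40 degrees); the catch is turned aside by more than 1.2 rad (all of step 2 and value of joint lever above 0.46 rad and velocity of joint lid between -0.1 and 0.1 rad/s); the arm keeps its last pose, push and grip.
It fails at once if the lid is raised or held by touching the lid itself (value of joint lid above 0.05 rad and contact force between any of the fingers, the arm and lid above 1 N).
It fails at once if the lever or the catch is worked with the arm or the gripper's body instead of the fingers (contact force between the arm and lever above 2 N or contact force between the arm and catch above 2 N).
It fails at once if the long end of the lever is lifted instead of pressed (value of joint lever below -0.03 rad).
It fails at once if another thing on the bench is moved by more than 30 mm, lifted or knocked over (distance of any of jar, loupe, bur_block, polish_bar, ball_vise, hammer, cup from where it was at the start of the episode above 0.03 m or angle between any of jar, loupe, bur_block, polish_bar, ball_vise, cup's own z axis and vertical above 0.4 rad).
It also fails if it takes over 48 s, if anything falls off the work surface, if the arm or the gripper's body presses on something with over 40 N, if the wrist force passes 120 N, or if a joint passes its speed limit or range.

ROBOT

A 6-joint arm with a two-finger parallel gripper is mounted at the origin on the work surface. World frame = base frame: x ahead of the robot, y to its left, z up, the work surface at z = 0. Lengths are in mm, angles in rad, forces in N, time in s.
With the tool pointing down it reaches from about 350 to 975 mm from the base axis. Payload 7.1 kg.
Tool frame: the origin (TCP) lies at the very end of the fingers, on their centre line; the grasp point (between the pads) lies 19 mm behind it; z points along the fingers, y is the line along which they close (so a half turn about z gives the same grasp; the last joint's range is limited). The gripper opens to 88 mm and grips with 3 to 60 N. Pads are 20 mm wide; open, the fingers measure 115 mm over their backs; the gripper's body (75 mm by 178 mm) begins 61 mm behind the grasp point.
Start: joints at [-1.274, 0.423, 1.63, -0, 1.089, -0.019], TCP at [194.128, -594.07, 222.675] pointing down, gripper open.
Joint ranges: [-3, 3], [-0.9, 2.11], [0.09, 2.58], [-1.31, 4.45], [0.11, 2.69], [-2.54, 2.54]. Speed limits (rad/s): [2.39, 2.39, 3.01, 3.14, 3.14, 3.14].

INTERFACE

Orientations are given as a rotation vector (axis times angle).
In Python, from cell import bot, jaws, solver, status, optics, job_done gives the robot as it stands. The module is installed in compiled form; this text tells all that it offers. Calls block until the motion is done:
- bot.movep(position, orientation): joint-space move of the TCP to a pose.
- bot.move_linear(position, rate=150, frame=None, max_force=None): straight line of the TCP; frame=None keeps the orientation; rate is the mean speed in mm/s. With max_force (N) it stops when the force on the tool has changed by that much, and returns True; else False.
- bot.move_joints(angles): joint-space move.
- jaws.move_gripper(opening, force=None): opening from 0.0 (shut) to 1.0 (fully open); force is the grip in N (None keeps the last); returns when the fingers have stopped.
- bot.hold(seconds).
- solver.inverse_kinematics(position, orientation): joint angles nearest the present ones, or None.
- status.get_obs(): the state.
- optics.camera(name): name is "scene" or "top" or "wrist"; returns the picture (420x560x3 uint8, red, green, blue); there is no depth.
- optics.camera_model(name): a dict with "K" (3x3 intrinsics, pixels), "view" (4x4, takes a point from world to camera coordinates). Camera axes: x right, y down, z forward; pixel columns grow to the right and rows downward; lengths in mm; the calibration is good to about 2 mm. A picture is of the moment at which its call begins: read the wrist's pose just before it. camera_model takes no time and is no camera call; for the wrist camera it gives the pose at the moment of the call.
A pose or a line that the arm cannot do raises bot.PlanningError and nothing moves.
- job_done(): hands the job in; it is judged then, once.
The state is a dict: "clock": time; "joints": joint angles; "dq": joint speeds; "joint_torque": joint torques, N m; "position": TCP position; "tool_rot": TCP orientation; "contact_force": force on the tool from outside, world axes, zero at the start; "wrist_torque": the same for the moment, N m; "grip_width": opening from 0.0 (shut) to 1.0 (fully open); "grip_force": force on a finger pad.
Only numpy, scipy, OpenCV 4.12 (cv2) and the standard library are available. Lean on these libraries where they do the work, as an engineer would, in place of code of your own. Each camera call takes 0.05 s, during which the arm holds its last target. There are 200 camera calls.

## Working session

There is one attempt and no reset: what is moved stays moved. The work goes in short steps, each a Python script; the robot and the scene stay as the last script left them, time stands still between calls to the robot, and variables do not carry over. Pictures are saved under pics/ and viewed, at most 10 in all, crops included, and the job is handed in when it is done.

```bash
mkdir -p pics; python3 - <<'E'
from cell import optics,status
import cv2
for n in("scene","top"):
    cv2.imwrite(f"pics/{n}0.png",cv2.resize(optics.camera(n)[:,:,::-1],(800,600),interpolation=cv2.INTER_CUBIC))
    m=optics.camera_model(n);print(n,m["K"].round(1).tolist(),m["view"].round(3).tolist())
print(status.get_obs())
E
```

```text
scene [[389.0, 0.0, 277.1], [0.0, 389.0, 213.6], [0.0, 0.0, 1.0]] [[0.999, -0.033, 0.013, -555.499], [-0.016, -0.747, -0.665, 78.521], [0.031, 0.664, -0.747, 1225.53], [0.0, 0.0, 0.0, 1.0]]
top [[439.1, 0.0, 279.5], [0.0, 439.1, 210.5], [0.0, 0.0, 1.0]] [[0.024, -1.0, 0.005, -37.23], [-0.992, -0.024, -0.127, 583.621], [0.127, -0.002, -0.992, 1410.67], [0.0, 0.0, 0.0, 1.0]]
{'clock': 0.1, 'joints': array([-1.27398466e+00,  4.23734570e-01,  1.63056245e+00,  4.07987250e-06,
        1.08861999e+00, -1.90255289e-02]), 'dq': array([-0.00093384, -0.00154348, -0.00102532, -0.0015925 , -0.00083762,
        0.00114637]), 'joint_torque': array([ 2.46844511e-04, -5.45614779e+01, -2.74324501e+01,  6.45519909e-02,
        1.88148947e-02, -3.54563849e-05]), 'position': array([ 194.00290728, -593.62373909,  222.01816555]), 'tool_rot': array([-3.10120572e+00, -4.93847154e-01,  2.82269453e-04]), 'contact_force': array([ 0.11188878, -1.07123305, -0.2043673 ]), 'wrist_torque': array([ 0.03905155, -0.06048122,  0.01073631]), 'grip_force': 0.0, 'grip_width': 1.0000146726734178}
```

View pics/scene0.png

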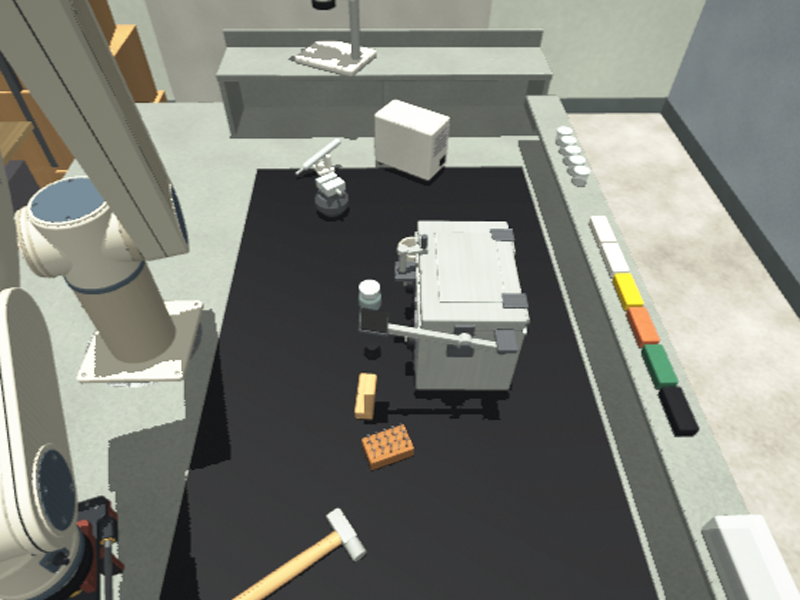

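View pics/top0.png

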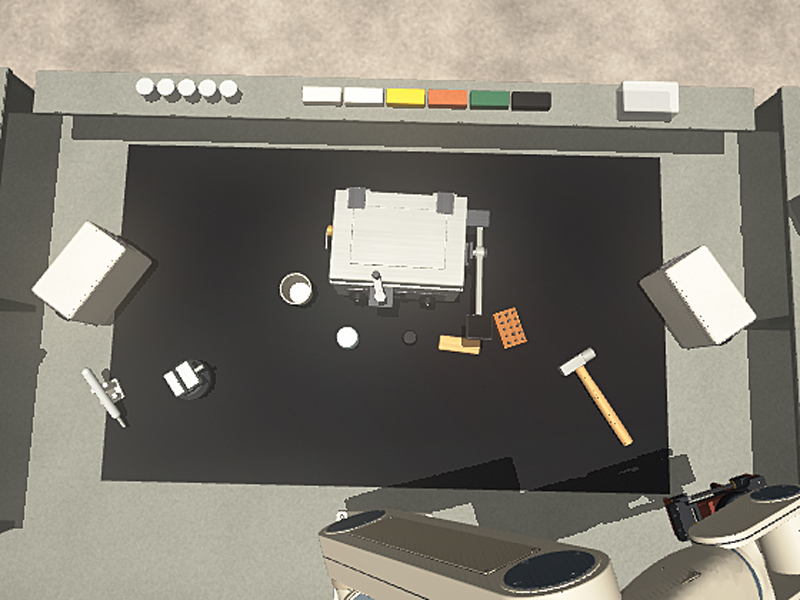

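The scene view shows the cleaner with its lever and catch. In the top view (800x600) the lid spans about (330–467, 190–297), the catch is near (378, 285) and the pad near (478, 327). I'll enlarge both areas.

```bash
python3 - <<'E'
from cell import optics
import cv2
a=optics.camera("top")[125:250,220:360,::-1]; cv2.imwrite("pics/t1.png",cv2.resize(a,None,fx=4.8,fy=4.8,interpolation=cv2.INTER_CUBIC))
a=optics.camera("scene")[145:275,240:380,::-1]; cv2.imwrite("pics/s1.png",cv2.resize(a,None,fx=4.6,fy=4.6,interpolation=cv2.INTER_CUBIC))
E
```

```text
(no output)
```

View pics/t1.png

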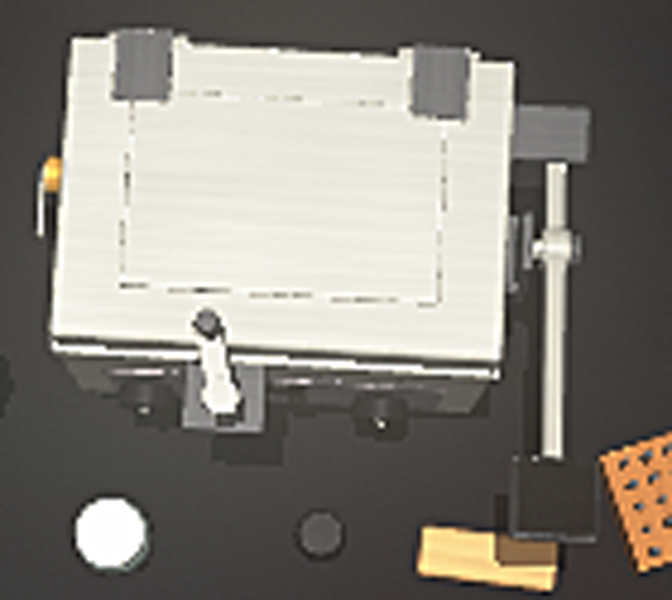

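View pics/s1.png

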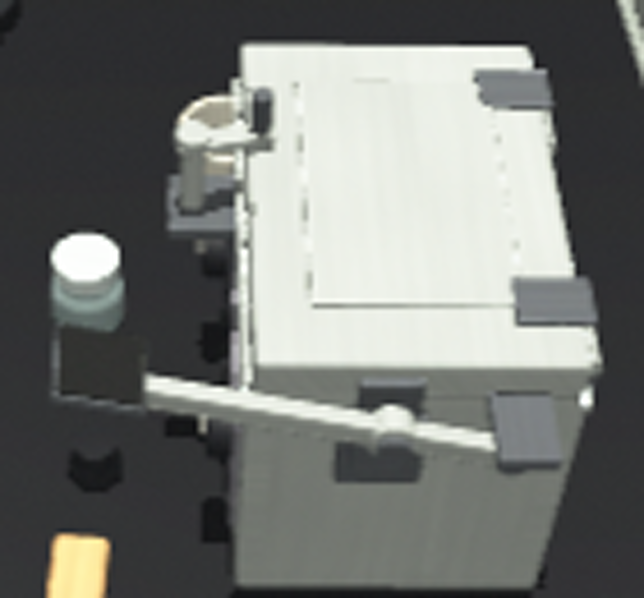

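The top crop shows the peg top at (207,318), pin head at (222,406), lid front corners at (53,338) and (500,360), and pad centre at (554,498). The scene crop shows the peg at (262,93), pin head at (190,132) and pad centre at (100,364). Next I turn these into positions and cross-check them.

```bash
cat >h.py <<'E'
import numpy as np
from cell import optics
def ray(n,uv):
    m=optics.camera_model(n);K,V=np.array(m["K"]),np.array(m["view"]);R,t=V[:3,:3],V[:3,3]
    return -R.T@t, R.T@np.linalg.solve(K,[*uv,1])
def at(n,uv,z):
    o,d=ray(n,uv);return o+d*(z-o[2])/d[2]
T=lambda u,v:(220+u/4.8-.5*0,125+v/4.8)
S=lambda u,v:(240+u/4.6,145+v/4.6)
E
python3 - <<'E'
from h import *
np.set_printoptions(precision=1,suppress=True)
for n,z,t,s in(("peg",272,(207,318),(262,93)),("pin",250,(222,406),(190,132)),("pad",266,(554,498),(100,364)),("lidFL",233,(53,338),(242,45)),("lidFR",233,(500,360),(258,368)),("lidBR",233,(514,62),None),("lidBL",233,(70,38),None),("pivot",218,(557,247),(390,425)),("jar",62,(110,532),(86,258))):
    print(n,at("top",T(*t),z),at("scene",S(*s),z) if s else "")
    if s:
        A=np.zeros((3,3));b=np.zeros(3)
        for o,d in(ray("top",T(*t)),ray("scene",S(*s))):
            d=d/np.linalg.norm(d);P=np.eye(3)-np.outer(d,d);A+=P;b+=P@o
        print("   tri",np.linalg.solve(A,b))
E
```

```text
peg [606.9  23.8 272. ] [607.3  26.1 272. ]
   tri [606.8  23.7 274. ]
pin [558.7  14.3 250. ] [564.7  17.  250. ]
   tri [561.6  14.5 251.7]
pad [ 507.9 -178.4  266. ] [ 510.  -176.4  266. ]
   tri [ 508.9 -178.1  267.8]
lidFL [599.3 116.6 233. ] [602.5 117.1 233. ]
   tri [600.9 116.7 233. ]
lidFR [ 592.5 -149.9  233. ] [ 595.1 -153.3  233. ]
   tri [ 594.3 -150.3  229.2]
lidBR [ 775.5 -156.5  233. ] 
lidBL [783.8 113.2 233. ] 
pivot [ 665.  -185.4  218. ] [ 665.1 -182.3  218. ]
   tri [ 664.4 -184.9  221.3]
jar [496.2  92.4  62. ] [498.6  93.3  62. ]
   tri [497.4  92.5  62.6]
```

Both cameras agree to about 3 mm, and the heights match the given ones: peg 274/272, pin 252/250, pad 268/266, jar 63/62. The cleaner's yaw is about -0.03 rad. I'll start with the catch.

```bash
cat >>h.py <<'E'
from cell import bot,jaws,status
from scipy.spatial.transform import Rotation as Ro
def rv(yaw): return (Ro.from_euler("z",yaw)*Ro.from_euler("x",np.pi)).as_rotvec()
pin=np.array([563.5,14.7])
def fing(phi,d,z): return [pin[0]+42*np.cos(phi)+d*np.sin(phi),pin[1]+42*np.sin(phi)-d*np.cos(phi),z]
E
python3 - <<'E'
from h import *
from cell import solver
import cv2
jaws.move_gripper(0.0,force=20)
p=status.get_obs()["position"]
bot.move_linear([p[0],p[1],400],rate=200)
bot.movep(fing(.2,32,400),rv(.2))
bot.move_linear(fing(.2,32,254),rate=150)
print(status.get_obs()["contact_force"].round(1))
for phi in np.linspace(.2,1.5,9):
    h=bot.move_linear(fing(phi,20.5,254),rate=70,frame=rv(phi),max_force=15)
    o=status.get_obs();print(round(phi,2),h,o["position"].round(1),o["contact_force"].round(1))
    if h:break
print(o["clock"])
a=optics.camera("scene")[120:275,215:380,::-1];cv2.imwrite("pics/s2.png",cv2.resize(a,None,fx=3.6,fy=3.6,interpolation=cv2.INTER_CUBIC))
E
```

```text
[-0.2  0.5 -0.1]
0.2 False [608.8   3.6 254.6] [ 0.1 -0.7  0.6]
0.36 False [610.1  10.5 254.1] [-0.2  0.5 -0.7]
0.52 False [610.1  17.9 254. ] [-0.2 -0.6 -0.6]
0.69 False [608.9  25.4 254. ] [-0.3 -0.5  0.6]
0.85 False [606.5  32.6 254. ] [ 0.6 -0.5 -0.3]
1.01 False [603.   39.3 254. ] [-0.4  0.  -0.3]
1.18 False [598.6  45.4 254. ] [-0.2  0.1  0.6]
1.34 False [593.2  50.7 254. ] [-0.2  0.2  0.4]
1.5 False [587.   55.1 254.1] [-0.2 -0.2  0.9]
9.0333
```

View pics/s2.png

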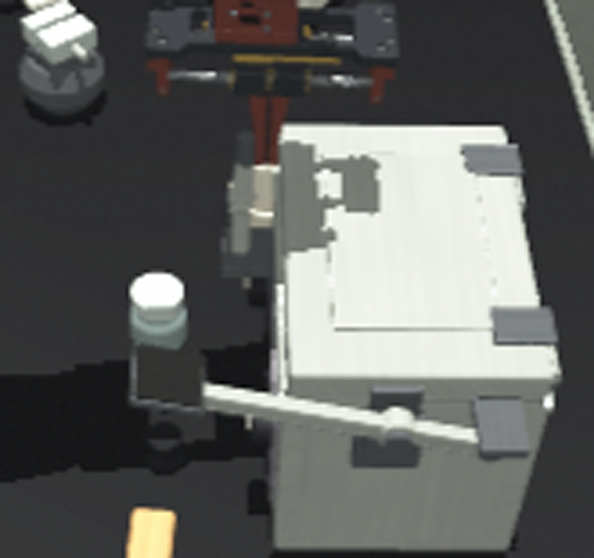

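The catch arm now lies along the cleaner's front, with the peg near (245,150) and the pin near (240,195). I'll nudge it to its stop, back off, then press the lever in stages along its arc.

```bash
python3 - <<'E'
from h import *
import cv2
h=bot.move_linear(fing(1.6,20.5,254),rate=40,frame=rv(1.5),max_force=8)
print(h,status.get_obs()["contact_force"].round(1))
bot.hold(.3)
p=status.get_obs()["position"]
bot.move_linear([p[0]+8,p[1],254],rate=60)
bot.move_linear([p[0]+8,p[1],360],rate=200)
bot.movep([506,-179,330],rv(-.03))
a=optics.camera("scene")[120:275,215:380,::-1];cv2.imwrite("pics/s3.png",cv2.resize(a,None,fx=3.6,fy=3.6,interpolation=cv2.INTER_CUBIC))
h=bot.move_linear([506,-179,255],rate=50,max_force=6)
o=status.get_obs();print(h,o["position"].round(1),o["contact_force"].round(1),o["clock"])
E
```

```text
False [-0.5  0.7  0.2]
True [ 505.5 -179.   267. ] [-2.5  1.  10.1] 12.825
```

View pics/s3.png

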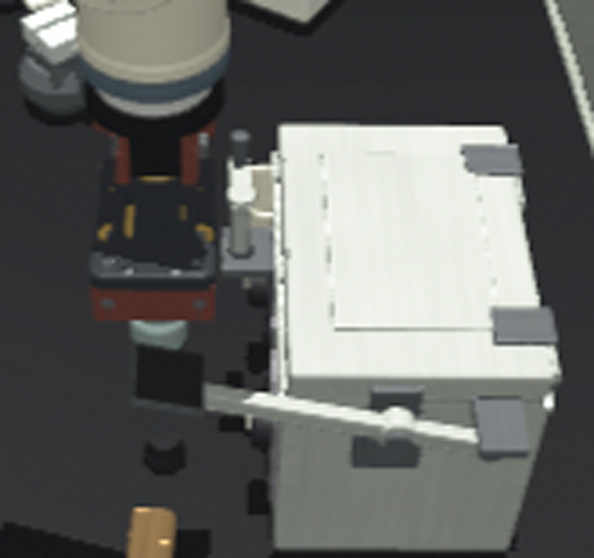

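The catch is parallel to the front and clear of the lid. The fingers met the pad at z = 267 as expected, so I press now.

```bash
python3 - <<'E'
from h import *
import cv2
for x,z,f in((502,250,45),(499,225,45),(500,200,45),(502,184,45),(502,168,30)):
    h=bot.move_linear([x,-179,z],rate=40,max_force=f)
    o=status.get_obs();print(h,o["position"].round(1),o["contact_force"].round(1),o["clock"])
    if h:break
bot.hold(.5);o=status.get_obs();print(o["position"].round(1),o["contact_force"].round(1))
a=optics.camera("scene")[100:275,215:400,::-1];cv2.imwrite("pics/s4.png",cv2.resize(a,None,fx=3.4,fy=3.4,interpolation=cv2.INTER_CUBIC))
E
```

```text
False [ 501.2 -178.9  251.2] [-8.   1.5 16.6] 13.3917
False [ 497.3 -178.8  225.8] [-10.2   2.5  15.7] 14.175
False [ 497.  -178.7  199.7] [-11.9   0.5  10.8] 14.95
False [ 499.6 -178.8  183.4] [-7.2 -0.2  5.8] 15.5
True [ 500.8 -178.9  176.4] [-6.5  1.9 17.6] 15.825
[ 500.7 -178.9  176.5] [-5.7  1.8 16.2]
```

View pics/s4.png

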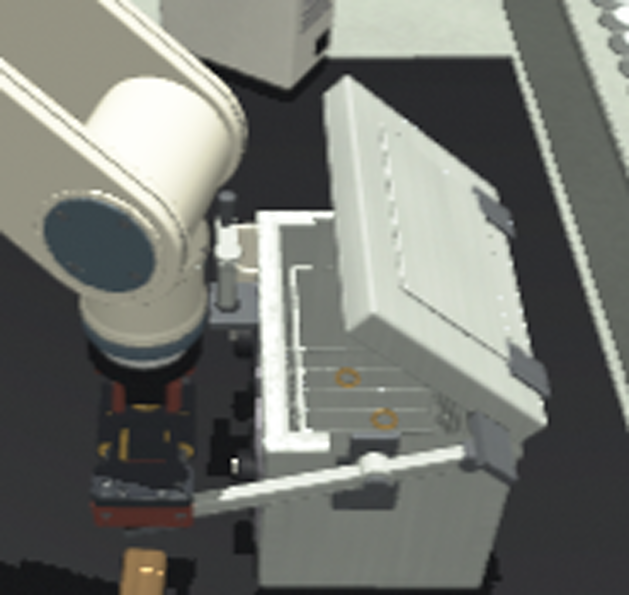

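The lid stands fully open and the lever is at its stop with a steady push of about 16 N at z = 176. The catch is still aside, so I hand the job in.

```bash
python3 -c "
from cell import job_done
print(job_done())"
```

```text
the job is handed in; nothing more can be done
None
```

I handed the job in with the catch swung aside, the lid fully open, and the fingers still holding the lever on its stop at about 16 N; the hand-in gave no verdict back.

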